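# Index the rotary table by one hole

### The arm

A 6-joint arm with a two-finger parallel gripper is mounted at the origin on the work surface; the furniture and walls round the work are solid. World frame = base frame: x ahead of the robot, y to its left, z up, the work surface at z = 0. Lengths are in m, angles in rad, forces in N, time in s.
With the tool pointing down it reaches from about 0.225 to 0.875 m from the base axis. Payload 3.4 kg.
Tool frame: the origin (TCP) lies between the finger pads; the fingertips stand 19 mm ahead of it and the grasp point (between the pads) is the TCP; z points along the fingers, y is the line along which they close (so a half turn about z gives the same grasp; the last joint's range is limited). The gripper opens to 85 mm and grips with 20 to 120 N. Pads are 22 mm wide; open, the fingers measure 114 mm over their backs; the gripper's body (76 mm by 85 mm) begins 54 mm behind the grasp point. The pads swing forward as they close: fully open they stand 13 mm farther back than shut.
Start: joints at [1.135, 0.276, 1.505, -0, 1.361, -0.121], TCP at [0.178, 0.547, 0.25] pointing down, gripper open.
Joint ranges: [-2.89, 2.89], [-0.75, 2.08], [0.22, 2.7], [-1.18, 4.32], [0.11, 2.71], [-2.7, 2.7]. Speed limits (rad/s): [2.57, 2.57, 3.14, 3.14, 3.14, 3.14].

### API

Orientations are given as a unit quaternion [w, x, y, z].
In Python, from rig import get_state, imaging, ticket gives the robot as it stands. The module is installed in compiled form; this text tells all that it offers.
- The arm moves only by the shell command python3 -m inch 'ROWS' [FORCE]. ROWS is JSON, a list of rows, each an object with "claw": the opening, from -1 (shut) to 1 (fully open); "travel": the shift along the world's x, y, z in units of 200 mm (1.0 is 200 mm), a list of three; "turn": the turn about the world's z in units of 180 degrees (1.0 is 180 degrees). A call has 1 to 5 rows; each row is the pose to reach, as a shift and turn from the pose commanded when the call began, turning the shorter way round; what a row does not reach only later rows make up. A row lasts 1/10 s, in which the tool goes at most 50 mm and 8.59 degrees, less where a joint would pass 70% of its speed; a pose out of reach is approached as far as the arm can. A call with a number of a shift or a turn outside -1 to 1 is refused whole. A call with a gripper value outside its range is refused whole. The fingers move at their own pace and stop on an object; FORCE is the grip in N (left out, the last holds). Time passes only in rows, so rows that repeat a pose let the fingers close. It gives the time, the measured TCP pose, the force, the opening and the grip force at its end, in the units of the state.
- get_state(): the state, without advancing time (a new reading comes with each control period).
- imaging.get_image(name): name is "scene" or "top"; returns the picture (384x512x3 uint8, red, green, blue); there is no depth.
- imaging.camera_params(name): a dict with "camera_matrix" (3x3 intrinsics, pixels), "cam_to_world" (4x4, takes a point from camera to world coordinates). Camera axes: x right, y down, z forward; pixel columns grow to the right and rows downward; lengths in m; the calibration is good to about 2 mm. A picture is of the moment at which its call begins. camera_params takes no time and is no camera call.
- ticket.sign_off(): hands the job in; it is judged then, once.
The state is a dict: "clock": time; "qpos": joint angles; "qd": joint speeds; "effort": joint torques, N m; "position": TCP position; "ee_rot": TCP orientation; "contact_force": force on the tool from outside, world axes, zero at the start; "moment": the same for the moment, N m; "width": finger opening in m; "gripper_force": force on a finger pad.
Only numpy, scipy, OpenCV 4.12 (cv2) and the standard library are available. Lean on these libraries where they do the work, as an engineer would, in place of code of your own. Each camera call takes 0.05 s, during which the arm holds its last target. There are 200 camera calls.

### The job

Index the small rotary table by one hole clockwise, as seen from above: with a fingertip press the round spring plunger at the end of its index arm straight down, keep it pressed while you push it out of its hole and round towards the next hole, and let it spring fully up in that hole. Turn it one hole only, grasp nothing, leave the loose parts lying around alone, and end with the hand clear.

Things in the scene. Friction and masses are not known exactly. Their poses are not given: they have to be found in the camera images.
- plunger_top (a point): Centre of the flat top of the plunger's round steel cap (32 mm across, 8 mm thick, knurled rim), 74 mm above the bench when up; moves with plunger and table. It rides in a boss (32 mm across, 54 mm high) at the end of the index arm, 75 mm from the table's axis. The table disc (116 mm across) is 52 mm high; the flanged hub bolted on its middle reaches 87 mm; nothing else is higher.
- axis (a point): Point on the vertical axis of the rotary table, at the level of the top of its fixed index plate (38 mm above the bench). The round fixed housing is 200 mm across and bolted down; it stands at another place and heading in each run. Its x and y axes are those of the housing: at the start the index arm points along its -x.
- next_hole (a point): Centre of the next hole clockwise, in the top of the fixed index plate (38 mm high), where the plunger has to end. The steel plate has eight round 20 mm holes, 45 degrees apart on a 75 mm radius, joined by a circular slot 11 mm wide. The plunger springs up there once it is within about 2 mm of the hole's centre; short of that it stays part-way down.
- plunger (a joint): Plunger travel in m: 0 up, 0.012 fully pressed on its stop. Spring: 3.5 N to start it, 7.7 N fully pressed. Up, its collar fills the hole and locks the table; pressed 10 mm or more the collar is under the plate and the thin stem can run along the slot. Between holes the plate keeps it down; over a hole it springs up by itself unless held down.
- table (a joint): Angle of the table in rad, 0 at the starting hole, growing clockwise seen from above; the next hole is at 0.785. Locked within 0.02 rad while the plunger is up in a hole; released, it turns with light friction (under 1 N at the plunger): friction under the fingertip that presses on the cap turns it, or a push on the cap's side.
- block_mid (a point): Centre of a loose pine packing block, 50x160x45 mm, lying on the bench; leave alone.
- nut_mid (a point): Centre of a loose hexagon steel nut, 36x41x29 mm high, lying on the bench; leave alone.
- bolt_mid (a point): Centre of a loose T-slot bolt with nut, 36x122x30 mm, lying on the bench; leave alone.

How it is judged:
On the way, in this order (a step that is already met when the one before it is completed fails the run):
1. the plunger is pressed down by the fingers while the table is still at its starting hole (value of joint plunger above 0.007 m and value of joint table between -0.06 and 0.06 rad and contact force between the fingers and plunger above 1 N), for 0.02 s.
2. the table is on its way to the next hole with the plunger down under the plate (value of joint plunger above 0.004 m and value of joint table between 0.3 and 0.7 rad), for 0.02 s.
At the end, for the whole second after the job is handed in: The table stands still at the next hole clockwise (0.785 rad within 0.04), the plunger is up within 2 mm, and the pine block, the nut and the bolt lie within 20 mm of where they were (value of joint table between 0.745 and 0.825 rad and value of joint plunger below 0.002 m and velocity of joint table between -0.05 and 0.05 rad/s and distance of each of block_mid, nut_mid, bolt_mid from where it was at the start of the episode below 0.02 m); the robot touches nothing.
It fails at once if the table was turned the wrong way, or more than half a step past the next hole (value of joint table below -0.39 rad or value of joint table above 1.18 rad).
It fails at once if a loose part was moved by more than 20 mm or lifted (distance of any of block_mid, nut_mid, bolt_mid from where it was at the start of the episode above 0.02 m).
It also fails if it takes over 40 s, if anything falls off the work surface, if the arm or the gripper's body presses on something with over 40 N, if the wrist force passes 120 N, or if a joint passes its speed limit or range.

## Working session

There is one attempt and no reset: what is moved stays moved. The work goes in short steps, Python scripts to look and compute and a shell command to move; the robot and the scene stay as the last step left them, time stands still between calls to the robot, and variables do not carry over. Pictures are saved under pics/ and viewed, at most 10 in all, crops included, and the job is handed in when it is done.

```bash
mkdir -p pics; python3 - <<'E'
from rig import get_state, imaging
import cv2
for n in("top","scene"):
    im=imaging.get_image(n); cv2.imwrite(f"pics/{n}0.png",im[:,:,::-1])
    p=imaging.camera_params(n); print(n,p["camera_matrix"],p["cam_to_world"])
print(get_state())
E
```

```text
top [[436.93133224   0.         258.6729772 ]
 [  0.         436.93133224 186.51190056]
 [  0.           0.           1.        ]] [[ 0.00821437 -0.98005037  0.19857947  0.28725261]
 [-0.99996329 -0.00756656  0.00402086 -0.28919689]
 [-0.00243808 -0.19860521 -0.98007654  0.94005132]
 [ 0.          0.          0.          1.        ]]
scene [[406.07312246   0.         253.94668862]
 [  0.         406.07312246 198.18252038]
 [  0.           0.           1.        ]] [[ 0.88469367 -0.32769518  0.33156141  0.15419036]
 [-0.46589269 -0.64617304  0.60448689 -0.89872681]
 [ 0.0161586  -0.68925777 -0.72433599  0.7853343 ]
 [ 0.          0.          0.          1.        ]]
{'clock': 0.1, 'qpos': array([ 1.13502311e+00,  2.76538279e-01,  1.50599271e+00,  7.48679558e-06,
        1.36072389e+00, -1.20976076e-01]), 'qd': array([ 0.00145335, -0.00035464, -0.00188616, -0.00023405, -0.00035878,
        0.00184074]), 'effort': array([ 3.44250460e-03, -4.17700267e+01, -2.46405119e+01, -2.33839614e-06,
        5.86072929e-03,  5.34141793e-05]), 'position': array([0.17783626, 0.54634598, 0.24952799]), 'ee_rot': array([-2.31902870e-04,  1.56750187e-01,  9.87637934e-01, -7.98108944e-04]), 'contact_force': array([-0.65850795,  0.05814997, -0.27362063]), 'moment': array([ 0.00553973, -0.01167805,  0.02954366]), 'gripper_force': 0.0, 'width': 0.08583040445087299}
```

View pics/top0.png

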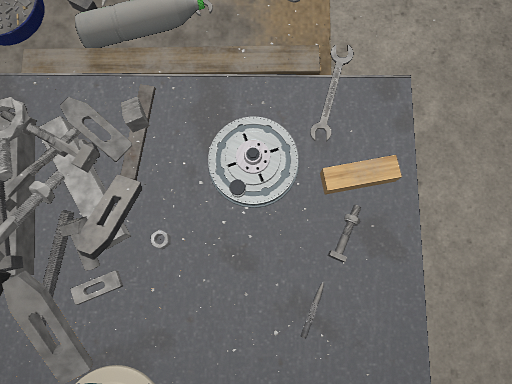

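View pics/scene0.png

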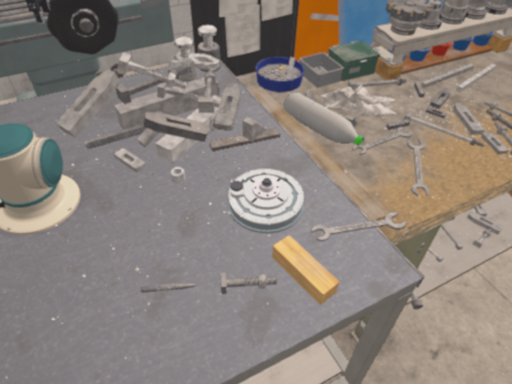

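The top view shows the housing at about (253,160), with the dark plunger cap at (237,187) and the hub at (253,155). The scene view shows the cap at (237,186), and the loose parts are well away. Clockwise from the 7 o'clock position is image-left and up, which is +y and +x in the world.

```bash
cat > h.py <<'E'
from rig import imaging
import numpy as np, cv2
def ray(n,u,v):
    p=imaging.camera_params(n);K=p["camera_matrix"];T=p["cam_to_world"]
    d=T[:3,:3]@np.linalg.solve(K,[u,v,1.]);return T[:3,3],d
def onz(n,u,v,z):
    o,d=ray(n,u,v);return o+d*(z-o[2])/d[2]
def cross(a,b):
    A=[];B=[]
    for o,d in(ray("top",*a),ray("scene",*b)):
        d=d/np.linalg.norm(d);P=np.eye(3)-np.outer(d,d);A.append(P);B.append(P@o)
    return np.linalg.lstsq(np.vstack(A),np.hstack(B),rcond=None)[0]
def proj(n,X):
    p=imaging.camera_params(n);x=np.linalg.inv(p["cam_to_world"])@np.r_[X,1];x=p["camera_matrix"]@x[:3];return x[:2]/x[2]
E
python3 - <<'E'
from h import *
t=cv2.imread("pics/top0.png");s=cv2.imread("pics/scene0.png")
a=cv2.resize(t[105:215,198:308],None,fx=5,fy=5,interpolation=2)[:, :]
cv2.imwrite("pics/crop.png",cv2.resize(np.hstack([cv2.resize(a,(400,400)),cv2.resize(s[155:245,220:310],(400,400),interpolation=2)]),(800,400)))
def dark(im,box,th):
    x0,y0,x1,y1=box;g=cv2.cvtColor(im[y0:y1,x0:x1],6)
    n,l,st,c=cv2.connectedComponentsWithStats((g<th).astype(np.uint8))
    return [(c[i]+[x0,y0],st[i][2:]) for i in range(1,n) if st[i][4]>15]
for th in(90,120):
    print(th,dark(t,(225,140,280,200),th),dark(s,(226,172,290,200),th))
# housing outline in top (bright on dark)
g=cv2.cvtColor(t,6)[105:215,198:308]
m=cv2.morphologyEx((g>130).astype(np.uint8),3,np.ones((7,7)))
c=max(cv2.findContours(m,0,1)[0],key=cv2.contourArea)
print(cv2.fitEllipse(cv2.convexHull(c)), "add 198,105")
E
```

```text
90 [(array([252.54098361, 153.64754098]), array([ 12,  13, 122], dtype=int32)), (array([273.84210526, 149.68421053]), array([ 9,  4, 19], dtype=int32)), (array([231.33333333, 164.0952381 ]), array([ 8,  5, 21], dtype=int32)), (array([260.52941176, 177.23529412]), array([ 4,  8, 17], dtype=int32)), (array([236.93157895, 186.95263158]), array([ 17,  16, 190], dtype=int32))] [(array([266.11111111, 183.05555556]), array([ 7,  3, 18], dtype=int32))]
120 [(array([273.96296296, 149.77777778]), array([ 9,  6, 27], dtype=int32)), (array([252.43410853, 153.72868217]), array([ 14,  13, 129], dtype=int32)), (array([253.80952381, 160.83333333]), array([18, 11, 42], dtype=int32)), (array([231.32, 164.16]), array([ 9,  5, 25], dtype=int32)), (array([261.       , 177.5862069]), array([ 7, 10, 29], dtype=int32)), (array([238.29059829, 187.20940171]), array([ 30,  18, 234], dtype=int32)), (array([227.44444444, 197.5       ]), array([ 8,  5, 18], dtype=int32))] [(array([266.24489796, 182.24489796]), array([ 9,  7, 49], dtype=int32)), (array([236.20879121, 185.48351648]), array([14, 10, 91], dtype=int32))]
((55.29254150390625, 58.43241882324219), (91.3425521850586, 96.21297454833984), 179.6267852783203) add 198,105
```

View pics/crop.png

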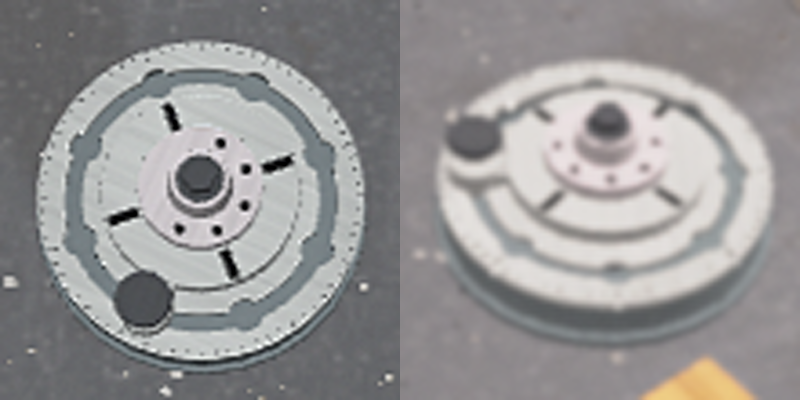

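The crop shows the cap at top-view (237,187), the hub top at (252.5,153.7) and the disc slots meeting at about (253,157). The next hole is the bulge at the left of the ring, at crop (83,235).

```bash
python3 - <<'E'
from h import *
p=onz("top",237,186.9,.074);print("cap",p,"cross",cross((237,186.9),(236.3,185.5)), onz("scene",236.3,185.5,.074))
ax=[onz("top",252.5,153.7,.087),onz("top",253,157.2,.052),onz("top",253.4,160,.038)];print("axis",ax,"scene hub",onz("scene",266.2,182,.087))
a=np.mean([x[:2] for x in ax],0)
r=p[:2]-a;print("r",np.linalg.norm(r),np.degrees(np.arctan2(r[1],r[0])))
# other hole bulges seen in top crop, at plate level
for u,v in((157,80),(255,87),(320,152),(83,150),(80,240),(310,255),(245,313)):
    q=onz("top",198+u/3.636,105+v/3.636,.038)[:2]-a;print(np.linalg.norm(q).round(4),np.degrees(np.arctan2(q[1],q[0])).round(1))
th=np.arctan2(r[1],r[0])
for k in range(0,50,5):print(k,(a+.075*np.array([np.cos(th-np.radians(k)),np.sin(th-np.radians(k))])).round(4))
E
```

```text
cap [ 0.46158956 -0.24182229  0.074     ] cross [ 0.46297789 -0.24159329  0.06852256] [ 0.46091359 -0.24664082  0.074     ]
axis [array([ 0.52772075, -0.27265379,  0.087     ]), array([ 0.52997117, -0.27311029,  0.052     ]), array([ 0.52762724, -0.27377647,  0.038     ])] scene hub [ 0.5265483  -0.28081881  0.087     ]
r 0.07383942975577874 154.8697955572365
0.0776 20.1
0.0759 -24.7
0.076 -67.6
0.0755 67.3
0.0745 110.0
0.0724 -117.5
0.0731 -158.7
0 [ 0.4605 -0.2413]
5 [ 0.4636 -0.2355]
10 [ 0.4671 -0.23  ]
15 [ 0.4711 -0.2248]
20 [ 0.4755 -0.22  ]
25 [ 0.4804 -0.2156]
30 [ 0.4856 -0.2116]
35 [ 0.4911 -0.2081]
40 [ 0.4969 -0.2051]
45 [ 0.5029 -0.2026]
```

```bash
python3 -m inch '[{"claw":-1,"travel":[0,0,0.4],"turn":0},{"claw":-1,"travel":[0,0,0.4],"turn":0},{"claw":-1,"travel":[0.3,-0.9,0.4],"turn":0},{"claw":-1,"travel":[0.3,-0.9,0.4],"turn":0},{"claw":-1,"travel":[0.3,-0.9,0.4],"turn":0}]'
python3 -m inch '[{"claw":-1,"travel":[0.35,-1,0],"turn":0},{"claw":-1,"travel":[0.35,-1,0],"turn":0},{"claw":-1,"travel":[0.35,-1,0],"turn":0},{"claw":-1,"travel":[0.35,-1,0],"turn":0},{"claw":-1,"travel":[0.35,-1,0],"turn":0}]'
python3 -m inch '[{"claw":-1,"travel":[0.35,-1,0],"turn":0},{"claw":-1,"travel":[0.35,-1,0],"turn":0},{"claw":-1,"travel":[0.35,-1,0],"turn":0},{"claw":-1,"travel":[0.35,-1,0],"turn":0},{"claw":-1,"travel":[0.35,-1,0],"turn":0}]'
```

```text
clock: 0.6
position: [0.2256, 0.4029, 0.33]
ee_rot: [0.0, 0.156, 0.988, -0.0]
contact_force: [0.3, 0.6, 1.3]
width: 0.0121
gripper_force: 0.0
clock: 1.1
position: [0.2961, 0.2003, 0.3302]
ee_rot: [0.001, 0.16, 0.987, -0.001]
contact_force: [0.3, 0.5, 0.4]
width: 0.0006
gripper_force: 0.0
clock: 1.6
position: [0.3666, 0.0, 0.33]
ee_rot: [0.0, 0.16, 0.987, -0.001]
contact_force: [0.2, -0.1, 0.6]
width: -0.0002
gripper_force: 0.0
```

```bash
python3 -m inch '[{"claw":-1,"travel":[0.4,-1,0],"turn":0},{"claw":-1,"travel":[0.4,-1,0],"turn":0},{"claw":-1,"travel":[0.4,-1,0],"turn":0},{"claw":-1,"travel":[0.4,-1,0],"turn":0},{"claw":-1,"travel":[0.4,-1,0],"turn":0}]'
python3 -m inch '[{"claw":-1,"travel":[0.07,-0.21,-0.5],"turn":0},{"claw":-1,"travel":[0.07,-0.21,-0.5],"turn":0},{"claw":-1,"travel":[0.07,-0.21,-1],"turn":0},{"claw":-1,"travel":[0.07,-0.21,-1],"turn":0},{"claw":-1,"travel":[0.07,-0.21,-1],"turn":0}]'
python3 - <<'E'
from h import *
from rig import get_state
t=imaging.get_image("top")[:,:,::-1];s=imaging.get_image("scene")[:,:,::-1]
x=get_state();print(x["position"],x["contact_force"],x["ee_rot"])
P=x["position"]-[0,0,.019]
print("tip proj",proj("top",P),proj("scene",P))
cv2.imwrite("pics/near.png",np.hstack([cv2.resize(t[105:215,198:308],(400,400),interpolation=2),cv2.resize(s[135:225,210:300],(400,400),interpolation=2)]))
E
```

```text
clock: 2.1
position: [0.447, -0.1991, 0.3293]
ee_rot: [-0.0, 0.158, 0.987, -0.0]
contact_force: [-1.0, 0.2, 0.7]
width: 0.0001
gripper_force: 0.0
clock: 2.6
position: [0.4556, -0.2338, 0.125]
ee_rot: [-0.006, 0.157, 0.988, 0.003]
contact_force: [0.1, 1.5, 0.7]
width: 0.0001
gripper_force: 0.0
[ 0.45885151 -0.23606655  0.1293918 ] [-0.13532498  0.09960247  0.18748315] [-0.00174486  0.15639297  0.98769273  0.00112768]
tip proj [233.04958882 184.55112991] [233.40545478 172.42759569]
```

View pics/near.png

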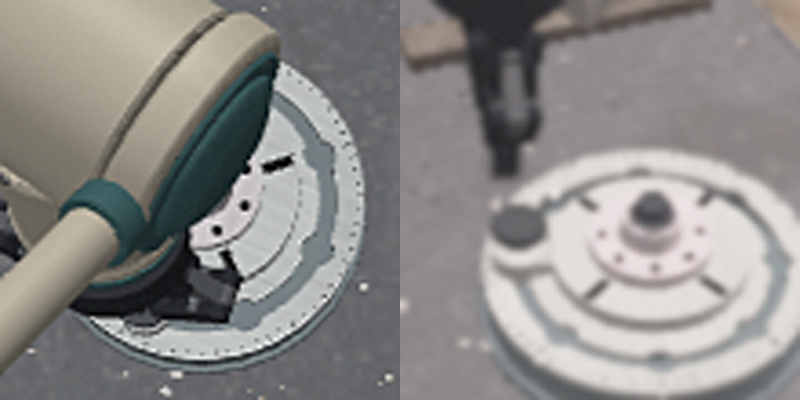

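The fingertip is at scene-crop (106,175), pixel (234,174), which agrees with the projected tip to about 1 px. The cap below it is at pixel (237,186). I'll shift a few mm and come down in steps.

```bash
python3 -m inch '[{"claw":-1,"travel":[0.012,-0.037,-0.06],"turn":0},{"claw":-1,"travel":[0.012,-0.037,-0.14],"turn":0},{"claw":-1,"travel":[0.012,-0.037,-0.14],"turn":0},{"claw":-1,"travel":[0.012,-0.037,-0.14],"turn":0},{"claw":-1,"travel":[0.012,-0.037,-0.14],"turn":0}]'
python3 - <<'E'
from h import *
from rig import get_state
s=imaging.get_image("scene")[:,:,::-1]
x=get_state();print(x["position"],x["contact_force"],x["ee_rot"])
P=x["position"]-[0,0,.019]
print("tip proj",proj("scene",P))
cv2.imwrite("pics/near2.png",cv2.resize(s[145:215,200:290],(720,560),interpolation=2))
E
```

```text
clock: 3.2
position: [0.4629, -0.2456, 0.1039]
ee_rot: [0.001, 0.157, 0.988, -0.001]
contact_force: [0.7, 0.4, -0.0]
width: 0.0002
gripper_force: 0.0
[ 0.46272917 -0.24547965  0.1037395 ] [ 0.45567481 -0.37192641  0.28840069] [ 1.31822232e-03  1.56700311e-01  9.87645142e-01 -5.89859662e-04]
tip proj [236.68697837 181.88253248]
```

View pics/near2.png

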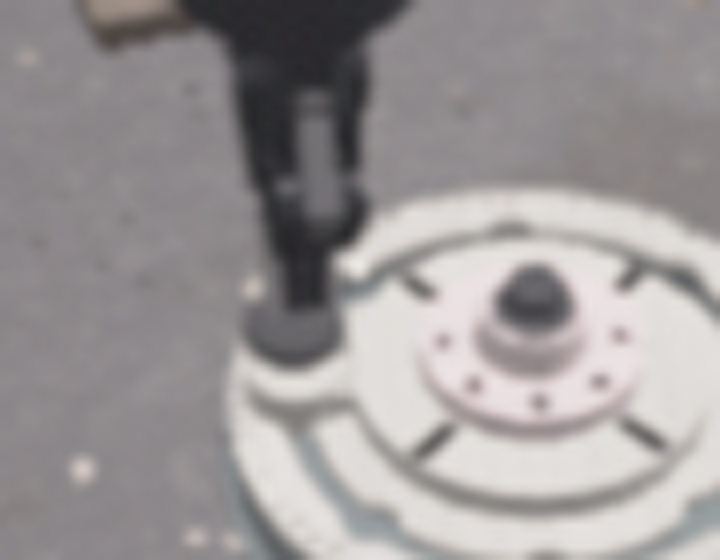

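The tip sits at pixel (238,183.5), over the cap at (236.6,186). I'll shift about 3 mm and press down.

```bash
python3 -m inch '[{"claw":-1,"travel":[-0.01,0.01,-0.03],"turn":0},{"claw":-1,"travel":[-0.01,0.01,-0.06],"turn":0},{"claw":-1,"travel":[-0.01,0.01,-0.08],"turn":0},{"claw":-1,"travel":[-0.01,0.01,-0.095],"turn":0},{"claw":-1,"travel":[-0.01,0.01,-0.095],"turn":0}]'
python3 -m inch '[{"claw":-1,"travel":[0,0,-0.01],"turn":0},{"claw":-1,"travel":[0,0,-0.015],"turn":0},{"claw":-1,"travel":[0,0,-0.015],"turn":0}]'
```

```text
clock: 3.75
position: [0.4599, -0.2429, 0.0833]
ee_rot: [-0.0, 0.157, 0.988, 0.0]
contact_force: [-0.8, 0.4, 6.2]
width: -0.0001
gripper_force: 3.0
clock: 4.05
position: [0.4599, -0.243, 0.081]
ee_rot: [0.0, 0.157, 0.988, -0.0]
contact_force: [-2.2, 1.4, 8.7]
width: 0.0003
gripper_force: 4.5
```

```bash
python3 -m inch '[{"claw":-1,"travel":[0,0,-0.004],"turn":0},{"claw":-1,"travel":[0.0075,0.0145,-0.004],"turn":0},{"claw":-1,"travel":[0.0155,0.029,-0.004],"turn":0},{"claw":-1,"travel":[0.024,0.043,-0.004],"turn":0},{"claw":-1,"travel":[0.033,0.0565,-0.004],"turn":0}]'
python3 - <<'E'
from h import *
from rig import get_state
s=imaging.get_image("scene")[:,:,::-1]
x=get_state();print(x["position"],x["contact_force"])
cv2.imwrite("pics/near3.png",cv2.resize(s[145:215,200:290],(720,560),interpolation=2))
E
```

```text
clock: 4.55
position: [0.4666, -0.2322, 0.0809]
ee_rot: [0.0, 0.157, 0.988, -0.001]
contact_force: [-2.7, 0.9, 13.3]
width: -0.0001
gripper_force: 6.5
[ 0.46699552 -0.23175972  0.08094888] [-2.48496021  2.07304791 13.34530325]
```

View pics/near3.png

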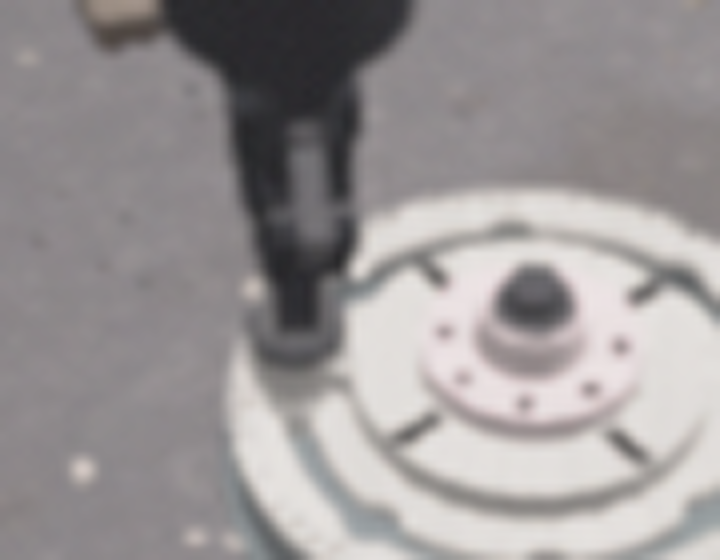

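The table follows: the disc slots have turned and the cap is down under the tip. I'll carry on along the arc.

```bash
python3 -m inch '[{"claw":-1,"travel":[0.0098,0.0133,0],"turn":0},{"claw":-1,"travel":[0.020,0.026,0],"turn":0},{"claw":-1,"travel":[0.031,0.0385,0],"turn":0},{"claw":-1,"travel":[0.042,0.050,0],"turn":0},{"claw":-1,"travel":[0.054,0.061,0],"turn":0}]'
python3 -m inch '[{"claw":-1,"travel":[0.0125,0.011,0],"turn":0},{"claw":-1,"travel":[0.0255,0.021,0],"turn":0},{"claw":-1,"travel":[0.0385,0.031,0],"turn":0},{"claw":-1,"travel":[0.052,0.040,0],"turn":0},{"claw":-1,"travel":[0.066,0.0485,0],"turn":0}]'
python3 - <<'E'
from h import *
from rig import get_state
s=imaging.get_image("scene")[:,:,::-1]
x=get_state();print(x["position"],x["contact_force"])
cv2.imwrite("pics/near4.png",cv2.resize(s[145:215,200:290],(720,560),interpolation=2))
E
```

```text
clock: 5.1
position: [0.4777, -0.2199, 0.081]
ee_rot: [0.001, 0.157, 0.988, -0.001]
contact_force: [-2.4, 0.5, 12.5]
width: -0.0
gripper_force: 6.3
clock: 5.6
position: [0.4911, -0.2102, 0.0809]
ee_rot: [0.001, 0.157, 0.988, -0.001]
contact_force: [-1.9, -0.3, 11.5]
width: 0.0
gripper_force: 6.1
[ 0.49166333 -0.20995217  0.08095461] [-1.56122776  0.59687845 12.43328671]
```

View pics/near4.png

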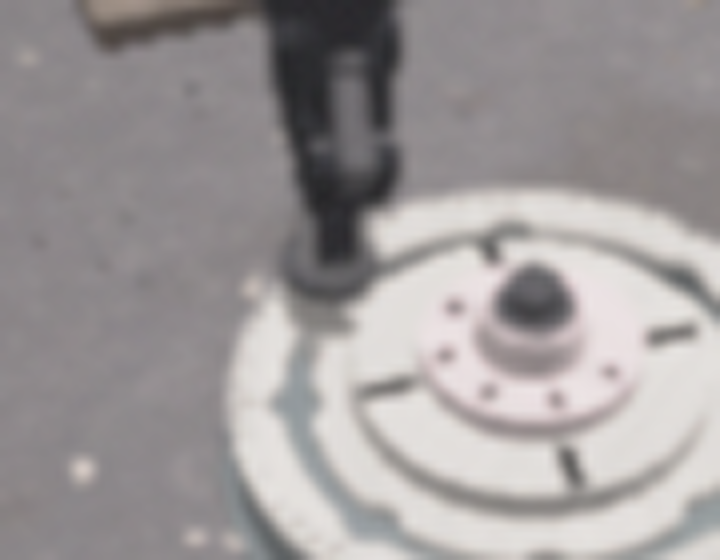

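```bash
python3 - <<'E'
from h import *
def angs(L):
    L=[onz(n,u,v,.052)[:2] for n,u,v in L]
    f=lambda a,b:np.degrees(np.arctan2(*(b-a)[::-1]))%180
    print(f(L[0],L[1]),f(L[2],L[3]),np.mean(L,0))
angs([("top",198+u/3.636,105+v/3.636) for u,v in((170,117),(230,264),(277,162),(123,215))])
angs([("scene",220+u/4.444,155+v/4.444) for u,v in((142,114),(267,198),(260,106),(150,202))])
angs([("scene",200+u/8,145+v/8) for u,v in((490,248),(570,467),(672,335),(388,388))])
E
```

```text
22.129439407529617 110.05090531278343 [ 0.53038633 -0.27310812]
108.77438487505611 22.745734710291572 [ 0.53143975 -0.27412241]
75.70160866728094 167.70416422962208 [ 0.53169254 -0.27452395]
```

```bash
python3 -m inch '[{"claw":-1,"travel":[0.014,0.0085,0],"turn":0},{"claw":-1,"travel":[0.029,0.016,0],"turn":0},{"claw":-1,"travel":[0.044,0.0225,0],"turn":0},{"claw":-1,"travel":[0.0595,0.0285,0],"turn":0},{"claw":-1,"travel":[0.0595,0.0285,0],"turn":0}]'
python3 -m inch '[{"claw":-1,"travel":[0,0,0.01],"turn":0},{"claw":-1,"travel":[0,0,0.02],"turn":0},{"claw":-1,"travel":[0,0,0.03],"turn":0},{"claw":-1,"travel":[0,0,0.03],"turn":0}]'
```

```text
clock: 6.15
position: [0.5037, -0.2044, 0.081]
ee_rot: [0.001, 0.157, 0.988, -0.0]
contact_force: [-0.8, 1.8, 12.6]
width: 0.0
gripper_force: 5.7
clock: 6.55
position: [0.5033, -0.2045, 0.0863]
ee_rot: [0.001, 0.157, 0.988, -0.0]
contact_force: [-1.1, 0.5, 6.0]
width: -0.0002
gripper_force: 2.7
```

The force is still 6 N after lifting 5 mm, so the plunger has followed the tip up and is in the hole. I'll lift clear now.

```bash
python3 -m inch '[{"claw":-1,"travel":[0,0,0.02],"turn":0},{"claw":-1,"travel":[0,0,0.04],"turn":0},{"claw":-1,"travel":[0,0,0.1],"turn":0},{"claw":-1,"travel":[0,0,0.3],"turn":0},{"claw":-1,"travel":[0,0,0.5],"turn":0}]'
python3 -m inch '[{"claw":-1,"travel":[-0.5,0.7,0.4],"turn":0},{"claw":-1,"travel":[-0.5,0.7,0.4],"turn":0},{"claw":-1,"travel":[-0.5,0.7,0.4],"turn":0},{"claw":-1,"travel":[-0.5,0.7,0.4],"turn":0},{"claw":-1,"travel":[-0.5,0.7,0.4],"turn":0}]'
python3 - <<'E'
from h import *
t=imaging.get_image("top")[:,:,::-1];s=imaging.get_image("scene")[:,:,::-1]
cv2.imwrite("pics/end.png",np.hstack([cv2.resize(t[105:215,198:308],(400,400),interpolation=2),cv2.resize(s[155:245,220:310],(400,400),interpolation=2)]))
E
```

```text
clock: 7.05
position: [0.5011, -0.2033, 0.1858]
ee_rot: [-0.002, 0.157, 0.988, 0.001]
contact_force: [1.0, -0.8, -0.6]
width: 0.0
gripper_force: 0.0
clock: 7.55
position: [0.3997, -0.061, 0.268]
ee_rot: [0.001, 0.155, 0.988, 0.001]
contact_force: [0.5, -1.2, -0.1]
width: -0.0003
gripper_force: 0.0
```

View pics/end.png

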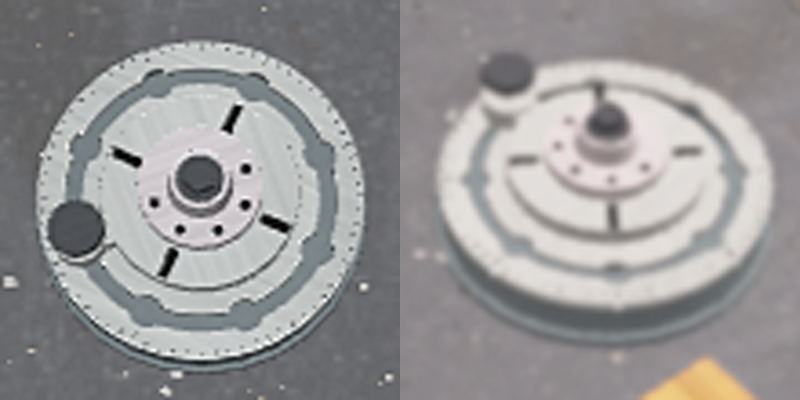

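The cap now sits at crop (76,228), over the left hole. The boss and cap look fully up, the slots have turned about 45°, and the hand is clear.

```bash
python3 -c "
from rig import ticket
print(ticket.sign_off())"
```

```text
the job is handed in; nothing more can be done
None
```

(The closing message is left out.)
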